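Fetch the brass weight out of the dry box

ROBOT

A 6-joint arm with a two-finger parallel gripper is mounted at the origin on a cart in front of the work surface, level with it; the furniture and walls round the work are solid. World frame = base frame: x ahead of the robot, y to its left, z up, the work surface at z = 0. Lengths are in m, angles in rad, forces in N, time in s.
With the tool pointing down it reaches from about 0.3 to 0.875 m from the base axis. Payload 6.4 kg.
Tool frame: the origin (TCP) lies at the very end of the fingers, on their centre line; the grasp point (between the pads) lies 19 mm behind it (robot.grasp_offset is the distance from the TCP to the grasp point, in m); z points along the fingers, y is the line along which they close (so a half turn about z gives the same grasp; the last joint's range is limited). The gripper opens to 88 mm and grips with 3 to 60 N. Pads are 18 mm wide; open, the fingers measure 123 mm over their backs; the gripper's body (75 mm by 187 mm) begins 45 mm behind the grasp point.
Start: joints at [-1.411, 0.181, 1.607, -0, 1.354, -0.206], TCP at [0.206, -0.537, 0.239] pointing down, gripper open.
Joint ranges: [-2.99, 2.99], [-0.89, 2.07], [0.3, 2.58], [-1.14, 4.28], [0, 2.63], [-3.12, 3.12]. Speed limits (rad/s): [2.57, 2.57, 3.01, 3.14, 3.14, 3.14].

INTERFACE

Orientations are given as a rotation vector (axis times angle).
In Python, from cell import robot gives the robot as it stands. The module is installed in compiled form; this text tells all that it offers.
- The arm moves only by the tool play_rows, never from a script. Its argument "commands" is a list of rows, each a list of 7 numbers: the turn, a rotation vector about the tool's x, y, z in units of 5 degrees (1.0 is 5 degrees), then the shift along the tool's x, y, z in units of 25 mm (1.0 is 25 mm), then the opening, from 0 (shut) to 1 (fully open). In form: [[ax, ay, az, dx, dy, dz, jaw], ...]. A call has 1 to 10 rows; each row shifts and turns the commanded pose from where the row before left it, along the tool's axes as they then stand; what a row does not reach is not made up. A row lasts 1/12 s, in which the tool goes at most 41.7 mm and 7.16 degrees, less where a joint would pass 70% of its speed; a pose out of reach is approached as far as the arm can. A call is refused whole if a number of a shift passes 1 or a number of a turn 1, either way. A call with a gripper value outside its range is refused whole. The fingers move at their own pace and stop on an object; "force" is the grip in N (left out, the last holds). Time passes only in rows, so rows that do not move let the fingers close. It gives the time, the measured TCP pose, the force, the opening and the grip force at its end, in the units of the state.
- robot.get_obs(): the state, without advancing time (a new reading comes with each control period).
- robot.capture(name): name is "scene" or "top"; returns a dict with "pixels" (400x640x3 uint8, red, green, blue), "fx", "fy", "cx", "cy" (pixels), "R" (3x3) and "t" (3): a world point X has camera coordinates R X + t. Camera axes: x right, y down, z forward; pixel columns grow to the right and rows downward; lengths in m; the calibration is good to about 2 mm. A picture is of the moment at which its call begins. There is no depth.
- robot.job_done(): hands the job in; it is judged then, once.
The state is a dict: "clock": time; "joint_pos": joint angles; "joint_velocities": joint speeds; "joint_torque": joint torques, N m; "position": TCP position; "tcp_rot": TCP orientation; "ft_force": force on the tool from outside, world axes, zero at the start; "ft_torque": the same for the moment, N m; "gripper_width": finger opening in m; "gripper_force": force on a finger pad.
Only numpy, scipy, OpenCV 4.12 (cv2) and the standard library are available. Lean on these libraries where they do the work, as an engineer would, in place of code of your own. Each camera call takes 0.05 s, during which the arm holds its last target. There are 200 camera calls.

TASK

The brass weight stands on one of the two pedestals inside the dry box. Reach down through the round port above it, lift the weight out and set it down, without dropping it, so that it stands upright inside the shallow brass dish on the table. Leave the pink glass blossom where it is on the other pedestal.

Things in the scene. Friction and masses are not known exactly. Their poses are not given: they have to be found in the camera images.
- dry_box: Fixed low grey box, clear front and sides, flat roof with two round ports; 190 (its x) x 360 (its y) x 126 mm high. Origin at the centre of its underside on the table, z up. Each port has a black rubber collar 6 mm wide that stands 4 mm above the roof, so its rim is 130 mm above the table; the roof is 6 mm thick.
- port_left (a point): Centre of the box's left port (its +y end, 88 mm from the box's middle), at rim height, 130 mm above the table. The port is 134 mm clear in diameter. Under its centre stands a fixed round steel pedestal, its flat top 30 mm in diameter and 80 mm above the table, its stem 20 mm thick.
- port_right (a point): Centre of the box's right port (its -y end, 88 mm from the box's middle), at rim height; port and pedestal the same as on the left.
- brass_weight: Turned brass weight, about 0.2 kg: a round body 33 mm in diameter and 31 mm high with a knob 16 mm in diameter on top, 44 mm high in all. Origin at the centre of its underside, z up along its axis. It stands upright on one of the two pedestals (either one), top of the knob 6 mm below the rim of the port collar. Its round body can be gripped from any side.
- pink_blossom: Flame-worked pink glass blossom, 57 x 59 x 21 mm, loose on the other pedestal. Origin at the centre of its underside, z up.
- brass_dish: Shallow round brass dish, 105 mm in diameter over the rim, 14 mm high, loose on the table to the right of the box. Origin at the centre of its underside; its flat inner floor is 88 mm in diameter and 2 mm above the origin.
There are look-alikes about, which are no part of the job. Leave any green or orange look-alike of the brass_weight alone.

How it is judged:
On the way, in this order (a step that is already met when the one before it is completed fails the run):
1. the weight has been lifted out through the port, its underside above the roof of the dry box (z of brass_weight in the frame of dry_box above 0.13 m), for 0.05 s.
2. the weight is down in the dish, upright and still between the fingers (underside within 15 mm of the dish's underside) (horizontal distance between brass_weight and brass_dish below 0.033 m and angle between brass_weight's own z axis and vertical below 0.17 rad and z of brass_weight in the frame of brass_dish below 0.015 m and contact force between the fingers and brass_weight above 0.3 N), for 0.04 s.
At the end, for the whole second after the job is handed in: The weight is released and at rest, upright within 10 degrees on the floor of the brass dish, its axis within 33 mm of the dish's centre; the dish lies level within 10 degrees; the blossom is within 20 mm of where it stood on its pedestal (horizontal distance between brass_weight and brass_dish below 0.033 m and angle between each of brass_weight, brass_dish's own z axis and vertical below 0.17 rad and z of brass_weight in the frame of brass_dish below 0.008 m and linear speed of brass_weight below 0.02 m/s and distance of pink_blossom from where it was at the start of the episode below 0.02 m and contact force between the fingers and brass_weight below 0.05 N); the robot touches nothing.
It fails at once if the pink blossom is knocked or carried more than 20 mm from its place (distance of pink_blossom from where it was at the start of the episode above 0.02 m).
It also fails if it takes over 38 s, if anything falls off the work surface, if the arm or the gripper's body presses on something with over 40 N, if the wrist force passes 120 N, or if a joint passes its speed limit or range.

## Working session

There is one attempt and no reset: what is moved stays moved. The work goes in short steps, Python scripts to look and compute and a tool call to move; the robot and the scene stay as the last step left them, time stands still between calls to the robot, and variables do not carry over. Pictures are saved under pics/ and viewed, at most 10 in all, crops included, and the job is handed in when it is done.

Besides the shell and the picture viewer there is one more tool, called as a command line: name --pt "numbers of a row" for each row, then --argument value for the rest. play_rows: Moves the arm, as the interface text tells. Its arguments: {"type":"object","properties":{"commands":{"type":"array","items":{"type":"array","items":{"type":"number"}}},"force":{"type":"number"}},"required":["commands"]}

```bash
mkdir -p pics
cat > h.py <<'E'
import numpy as np, cv2, pickle
from cell import robot
def cap(n,f):
    c=robot.capture(n); cv2.imwrite(f'pics/{f}.png',c['pixels'][:,:,::-1]); pickle.dump(c,open(f'pics/{f}.pkl','wb')); return c
def load(f): return pickle.load(open(f'pics/{f}.pkl','rb'))
def at(c,u,v,z):
    R,t=np.array(c['R']),np.array(c['t']); d=R.T@[(u-c['cx'])/c['fx'],(v-c['cy'])/c['fy'],1]; o=-R.T@t
    return o+d*(z-o[2])/d[2]
def proj(c,X):
    p=np.array(c['R'])@X+np.array(c['t']); return [c['fx']*p[0]/p[2]+c['cx'],c['fy']*p[1]/p[2]+c['cy']]
def crop(f,u0,v0,u1,v1,s,o):
    cv2.imwrite(f'pics/{o}.png',cv2.resize(cv2.imread(f'pics/{f}.png')[v0:v1,u0:u1],None,fx=s,fy=s,interpolation=cv2.INTER_CUBIC))
E
python3 -c "
from h import *
for n in('scene','top'):
  c=cap(n,n+'0'); print(n,-np.array(c['R']).T@c['t'])
o=robot.get_obs(); print(o)"
```

```text
scene [-0.43229457  0.46664291  0.77311137]
top [0.2834119  0.09448925 1.25404776]
{'clock': 0.1, 'joint_pos': array([-1.41130962e+00,  1.81447961e-01,  1.60783730e+00, -1.76313654e-05,
        1.35377391e+00, -2.06294366e-01]), 'joint_velocities': array([-0.00181283, -0.00249135, -0.00383789, -0.00205079, -0.00031523,
        0.00051071]), 'joint_torque': array([ 8.59067150e-04, -4.34819019e+01, -3.42693651e+01,  7.03676068e-02,
        3.40451079e-02, -4.74411456e-05]), 'position': array([ 0.20560794, -0.53650993,  0.23794496]), 'tcp_rot': array([-3.08775431e+00, -5.71108973e-01, -2.68617418e-05]), 'ft_force': array([0.16306768, 0.06657849, 0.42201542]), 'ft_torque': array([ 0.02562917,  0.02862044, -0.03643615]), 'gripper_force': 0.0, 'gripper_width': 0.08835256744602484}
```

View pics/top0.png

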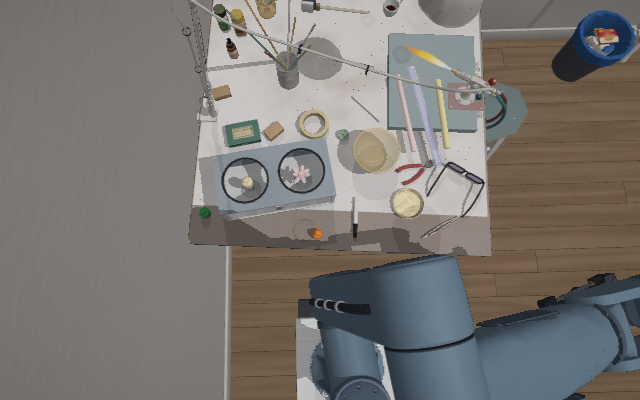

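View pics/scene0.png

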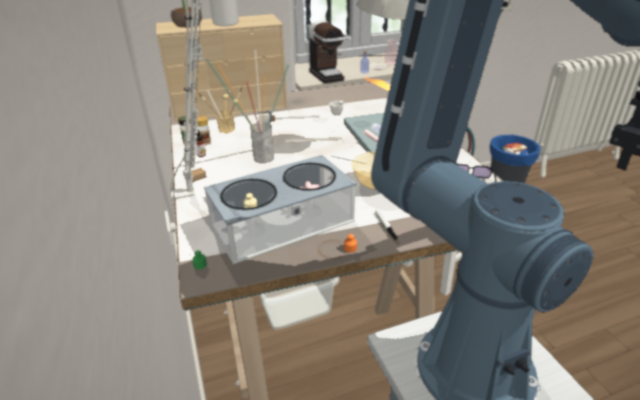

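The top view shows the weight in the left port at (247,183) and the blossom in the right port at (302,174). The green (205,212) and orange (317,233) look-alikes stand outside the box. Three round things could be the dish: (407,203), (376,150), and the tape ring at (313,124). I'll check their sizes in a crop.

```bash
python3 -c "
from h import *
c=load('top0'); crop('top0',200,120,440,245,3.3,'crop0')
for n,a,b,z in(('small',(391,203),(424,203),.014),('big',(352,150),(400,150),.05),('Lport',(221,180),(270,180),.13),('Rport',(277,171),(327,171),.13)):
  A,B=at(c,*a,z),at(c,*b,z); print(n,A,B,np.linalg.norm(A-B))
print(at(c,247,183,.124))"
```

```text
small [ 0.51360128 -0.16958717  0.014     ] [ 0.51042069 -0.27953627  0.014     ] 0.10999509929044327
big [ 0.69028952 -0.04419065  0.05      ] [ 0.68552394 -0.20388966  0.05      ] 0.159770098969192
Lport [0.57895657 0.37148856 0.13      ] [0.57454349 0.22096384 0.13      ] 0.15058940105229074
Rport [0.60249484 0.19917715 0.13      ] [0.59795553 0.04516265 0.13      ] 0.1540813817372003
[0.56865086 0.29259915 0.124     ]
```

View pics/crop0.png

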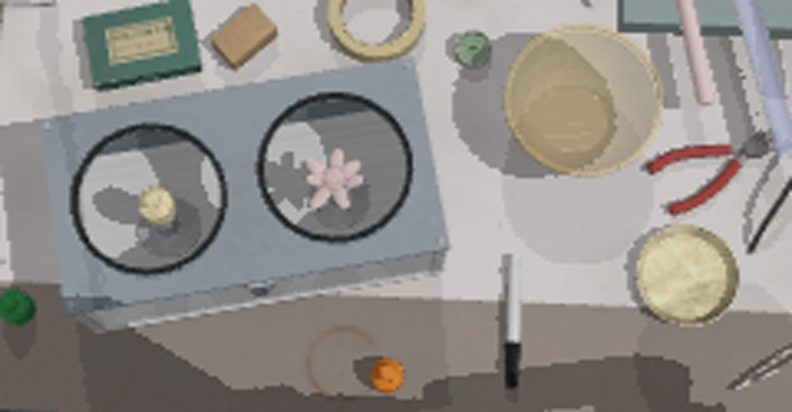

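The glass bowl (376,150) is about 160 mm across and the tape ring is open. The disc at (408,203) measures about 110 mm, so it fits the 105 mm dish. The crop shows the weight's knob near (247.5,181.5), and it's brass, in the left port. Next I'll compute accurate targets from both views.

```bash
python3 -c "
from h import *
c=load('top0'); s=load('scene0')
f=lambda x,y:(200+x/3.3-.35,120+y/3.3-.35)
L=at(c,*f(149,199),.13);R=at(c,*f(335,167),.13);print('ports',L,R,np.linalg.norm(L-R))
print('weight blob',at(c,*f(156.5,204),.109),'dish',at(c,*f(687,274.5),.012))
print('proj L rim, L z.12 ->scene',proj(s,L),proj(s,L-[0,0,.02]),proj(s,at(c,*f(687,274.5),.012)))
for z in(.3,.5,.7): print('boom',z,at(c,300,48,z),at(c,367,70,z))
crop('scene0',195,140,375,270,4.4,'crop1')
crop('top0',215,150,275,210,10,'crop2')"
```

```text
ports [0.57696067 0.29834199 0.13      ] [0.60267256 0.12465572 0.13      ] 0.17557910169768293
weight blob [0.57735632 0.29501767 0.109     ] dish [ 0.51291885 -0.22624168  0.012     ]
proj L rim, L z.12 ->scene [np.float64(248.32283707607843), np.float64(192.24644714794852)] [np.float64(249.09007062446022), np.float64(198.72620241320627)] [np.float64(432.8019059422659), np.float64(201.0243445204687)]
boom 0.3 [0.90768586 0.11536703 0.3       ] [ 0.83490227 -0.06767608  0.3       ]
boom 0.5 [0.77681737 0.11099036 0.5       ] [ 0.71929163 -0.03368086  0.5       ]
boom 0.7 [0.64594888 0.10661368 0.7       ] [6.03680988e-01 3.14365729e-04 7.00000000e-01]
```

View pics/crop1.png

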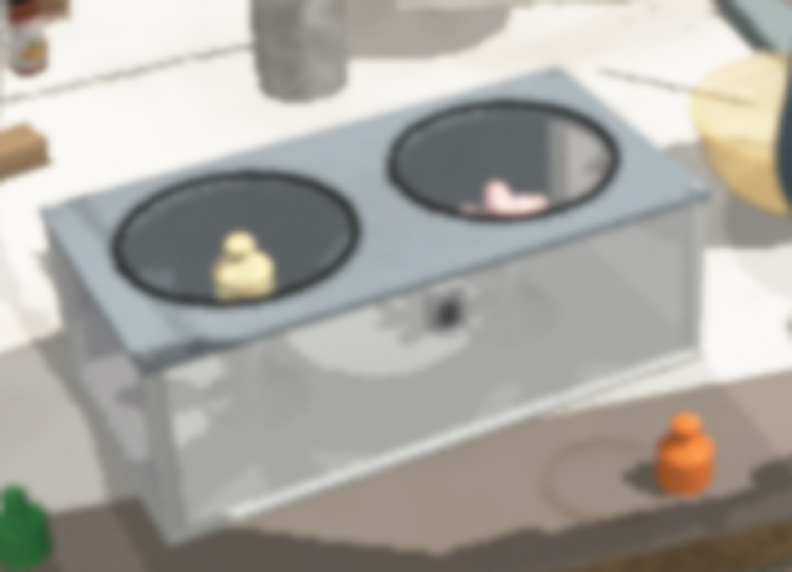

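View pics/crop2.png

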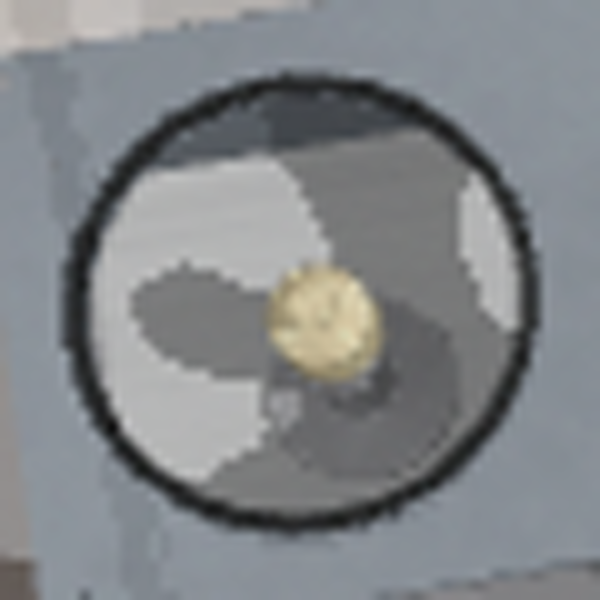

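play_rows --pt "0 0 0 0.5 -0.5 0 0.65" --pt "0 0 0 1 -1 0 0.65" --pt "0 0 0 1 -1 0 0.65" --pt "0 0 0 1 -1 0 0.65" --pt "0 0 0 1 -1 0 0.65" --pt "0 0 0 1 -1 0 0.65" --pt "0 0 0 1 -1 0 0.65" --pt "0 0 0 1 -1 0 0.65" --pt "0 0 0 1 -1 0 0.65" --pt "0 0 0 1 -1 0 0.65" --force 25

```text
clock: 0.93
position: [0.3427, -0.2284, 0.2385]
tcp_rot: [-3.089, -0.571, 0.0]
ft_force: [0.7, 0.0, -0.9]
gripper_width: 0.0572
gripper_force: 0.0
```

play_rows --pt "0 0 0 1 -1 0 0.65" --pt "0 0 0 1 -1 0 0.65" --pt "0 0 0 1 -1 0 0.65" --pt "0 0 0 1 -1 0 0.65" --pt "0 0 0 1 -1 0 0.65" --pt "0 0 0 1 -1 0 0.65" --pt "0 0 0 1 -1 0 0.65" --pt "0 0 0 1 -1 0 0.65" --pt "0 0 0 1 -1 0 0.65" --pt "0 0 0 1 -1 0 0.65"

```text
clock: 1.77
position: [0.4867, 0.0946, 0.2384]
tcp_rot: [-3.089, -0.572, 0.001]
ft_force: [2.1, 0.0, -0.2]
gripper_width: 0.0576
gripper_force: 0.0
```

play_rows --pt "0 0 0 1 -1 0 0.65" --pt "0 0 0 1 -1 0.2 0.65" --pt "0 0 0 1 -1 0.2 0.65" --pt "0 0 0 1 -1 0.2 0.65" --pt "0 0 0 1 -1 0.2 0.65" --pt "0 0 0 0.7 -0.7 0.2 0.65" --pt "0 0 0 0.3 -0.3 0.2 0.65" --pt "0 0 0 0 0 0 0.65"

```text
clock: 2.43
position: [0.5723, 0.2879, 0.2066]
tcp_rot: [3.088, 0.575, -0.005]
ft_force: [-0.5, -0.0, 0.7]
gripper_width: 0.057
gripper_force: 0.0
```

play_rows --pt "0 0 0 0.3 -0.3 0.5 0.65" --pt "0 0 0 0 0 0.3 0.65" --pt "0 0 0 0 0 0 0.65" --pt "0 0 0 0 0 0 0.65"

```text
clock: 2.77
position: [0.5766, 0.2946, 0.1882]
tcp_rot: [3.089, 0.57, -0.003]
ft_force: [0.2, 0.0, -0.3]
gripper_width: 0.0572
gripper_force: 0.0
```

```bash
python3 -c "
from h import *
s=cap('scene','s1');c=cap('top','t1'); o=robot.get_obs();print(o['position'],o['joint_pos'])
p=o['position'];print(proj(s,p),proj(c,p))
a=cv2.imread('pics/s1.png')[120:245,190:350];b=cv2.imread('pics/t1.png')[110:235,200:360]
cv2.imwrite('pics/v1.png',cv2.resize(np.hstack([a,b]),None,fx=2.5,fy=2.5,interpolation=cv2.INTER_CUBIC))"
```

```text
[0.57742484 0.29503789 0.18941979] [ 2.89794947e-01  3.83785620e-01  1.45530575e+00 -2.22822125e-04
  1.30201537e+00  1.49589272e+00]
[np.float64(247.21582042965315), np.float64(171.94631768015745)] [np.float64(242.26943634357926), np.float64(174.70726590224558)]
```

View pics/v1.png

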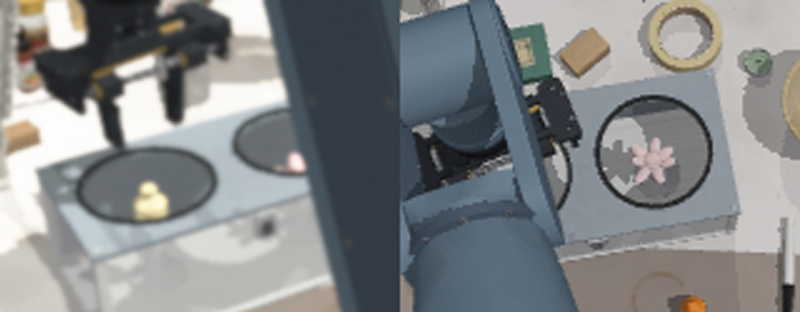

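The fingers straddle the weight. The finger midpoint at about (248,172) in the scene view agrees with the TCP projection, so I'll descend.

play_rows --pt "0 0 0 0 0 0.6 0.65" --pt "0 0 0 0 0 0.6 0.65" --pt "0 0 0 0 0 0.6 0.65" --pt "0 0 0 0 0 0.6 0.65" --pt "0 0 0 0 0 0.5 0.65" --pt "0 0 0 0 0 0.5 0.65" --pt "0 0 0 0 0 0.4 0.65" --pt "0 0 0 0 0 0.3 0.65" --pt "0 0 0 0 0 0 0.65" --pt "0 0 0 0 0 0 0.65"

```text
clock: 3.7
position: [0.5773, 0.296, 0.086]
tcp_rot: [3.089, 0.571, -0.001]
ft_force: [-0.4, -0.0, 0.2]
gripper_width: 0.0574
gripper_force: 0.0
```

play_rows --pt "0 0 0 0 0 0 0.45" --pt "0 0 0 0 0 0 0.4" --pt "0 0 0 0 0 0 0.35" --pt "0 0 0 0 0 0 0.3" --pt "0 0 0 0 0 0 0.2" --pt "0 0 0 0 0 0 0.2" --pt "0 0 0 0 0 0 0.2"

```text
clock: 4.28
position: [0.5777, 0.2963, 0.0869]
tcp_rot: [-3.089, -0.571, -0.002]
ft_force: [-0.6, 0.6, 4.0]
gripper_width: 0.0306
gripper_force: 25.0
```

play_rows --pt "0 0 0 0 0 -0.2 0.2" --pt "0 0 0 0 0 -0.3 0.2" --pt "0 0 0 0 0 -0.5 0.2" --pt "0 0 0 0 0 -0.5 0.2" --pt "0 0 0 0 0 -0.5 0.2" --pt "0 0 0 0 0 -0.5 0.2" --pt "0 0 0 0 0 -0.5 0.2" --pt "0 0 0 0 0 -0.5 0.2" --pt "0 0 0 0 0 -0.5 0.2" --pt "0 0 0 0 0 -0.5 0.2"

```text
clock: 5.12
position: [0.5773, 0.296, 0.2002]
tcp_rot: [3.089, 0.571, 0.0]
ft_force: [0.8, -0.7, -2.6]
gripper_width: 0.031
gripper_force: 24.9
```

play_rows --pt "0 0 0 0 0 -0.5 0.2" --pt "0 0 0 0 0 -0.4 0.2" --pt "0 0 0 0 0 -0.2 0.2" --pt "0 0 0 0 0 0 0.2" --pt "0 0 0 0 0 0 0.2"

```text
clock: 5.53
position: [0.5772, 0.2961, 0.2261]
tcp_rot: [-3.089, -0.571, 0.0]
ft_force: [-0.3, 0.4, -3.3]
gripper_width: 0.0312
gripper_force: 24.9
```

```bash
python3 -c "
from h import *
s=cap('scene','s2'); o=robot.get_obs();print(o['position'],o['gripper_width'],o['gripper_force'],o['ft_force'])
p=o['position'];print(proj(s,p)); crop('s2',200,110,300,230,5,'v2')"
```

```text
[0.57692205 0.29593261 0.22548361] 0.03106768197625327 24.933681536606116 [ 0.26002982  0.27684741 -2.25443768]
[np.float64(245.42701259698114), np.float64(159.4456725114405)]
```

View pics/v2.png

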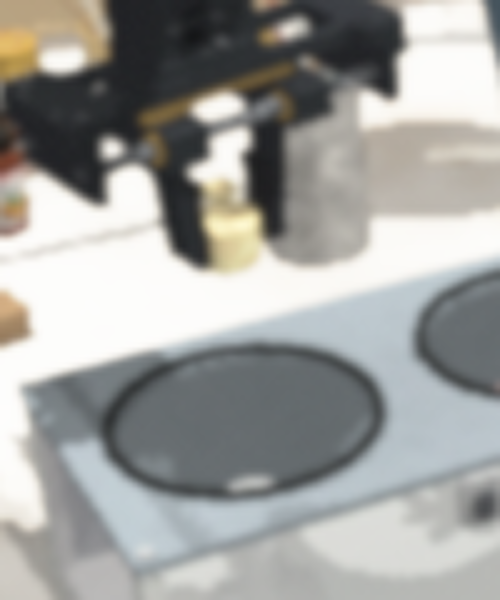

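The weight is gripped, upright and clear of the box, with its underside about 7 mm below the TCP. I'll carry it to the dish.

play_rows --pt "0 0 0 -0.2 0.4 0 0.2" --pt "0 0 0 -0.4 0.8 0 0.2" --pt "0 0 0 -0.5 1 0 0.2" --pt "0 0 0 -0.55 1 0 0.2" --pt "0 0 0 -0.55 1 0 0.2" --pt "0 0 0 -0.55 1 0 0.2" --pt "0 0 0 -0.55 1 0 0.2" --pt "0 0 0 -0.55 1 0 0.2" --pt "0 0 0 -0.55 1 0 0.2" --pt "0 0 0 -0.55 1 0 0.2"

```text
clock: 6.42
position: [0.5428, 0.0351, 0.2254]
tcp_rot: [-3.089, -0.571, 0.002]
ft_force: [1.0, 0.7, -1.2]
gripper_width: 0.0312
gripper_force: 24.9
```

play_rows --pt "0 0 0 -0.55 1 0 0.2" --pt "0 0 0 -0.55 1 0 0.2" --pt "0 0 0 -0.55 1 0 0.2" --pt "0 0 0 -0.55 1 0 0.2" --pt "0 0 0 -0.55 1 0 0.2" --pt "0 0 0 -0.55 1 0 0.2" --pt "0 0 0 -0.5 1 0 0.2" --pt "0 0 0 -0.4 0.8 0 0.2" --pt "0 0 0 -0.3 0.6 0 0.2" --pt "0 0 0 -0.2 0.4 0 0.2"

```text
clock: 7.25
position: [0.5117, -0.2126, 0.2254]
tcp_rot: [-3.089, -0.568, 0.002]
ft_force: [-0.1, 1.0, -2.9]
gripper_width: 0.031
gripper_force: 24.9
```

play_rows --pt "0 0 0 -0.1 0.3 0 0.2" --pt "0 0 0 0 0.2 0 0.2" --pt "0 0 0 0 0 0 0.2" --pt "0 0 0 0 0 0 0.2"

```text
clock: 7.58
position: [0.5152, -0.2224, 0.226]
tcp_rot: [-3.088, -0.572, 0.0]
ft_force: [-0.1, 0.4, -1.2]
gripper_width: 0.0311
gripper_force: 24.9
```

play_rows --pt "0 0 0 -0.1 0.1 0.5 0.2" --pt "0 0 0 0 0 1 0.2" --pt "0 0 0 0 0 1 0.2" --pt "0 0 0 0 0 1 0.2" --pt "0 0 0 0 0 1 0.2" --pt "0 0 0 0 0 1 0.2" --pt "0 0 0 0 0 0.8 0.2" --pt "0 0 0 0 0 0.5 0.2" --pt "0 0 0 0 0 0.3 0.2" --pt "0 0 0 0 0 0 0.2"

```text
clock: 8.42
position: [0.5127, -0.2252, 0.0469]
tcp_rot: [-3.087, -0.572, 0.003]
ft_force: [-1.4, -0.1, -2.1]
gripper_width: 0.0313
gripper_force: 24.9
```

```bash
python3 -c "
from h import *
s=cap('scene','s3');c=cap('top','t3'); o=robot.get_obs();print(o['position'],o['ft_force'])
p=o['position'];print(proj(s,p),proj(c,p))
a=cv2.imread('pics/s3.png')[130:270,360:520];b=cv2.imread('pics/t3.png')[130:270,330:490]
cv2.imwrite('pics/v3.png',cv2.resize(np.hstack([a,b]),None,fx=2.5,fy=2.5,interpolation=cv2.INTER_CUBIC))"
```

```text
[ 0.51418718 -0.22637833  0.0493093 ] [ 0.61997535 -0.03481763 -0.8631426 ]
[np.float64(434.09882488588744), np.float64(190.08906937528096)] [np.float64(410.65030404903075), np.float64(200.27921173824362)]
```

View pics/v3.png

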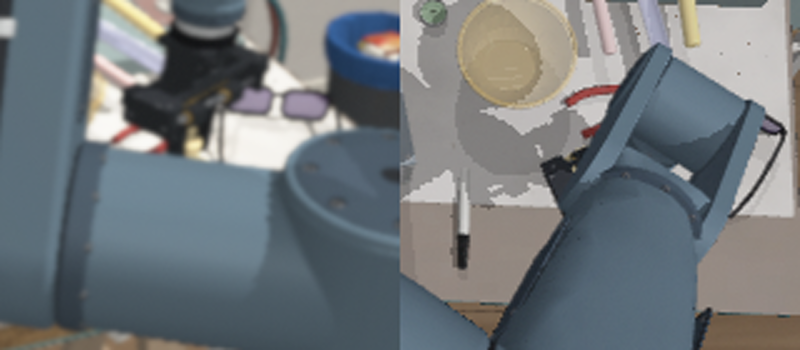

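The arm hides the dish in both views, but the knob is visible between the fingers and the position matches the target. I'll lower slowly and watch the force.

play_rows --pt "0 0 0 0 0 0.4 0.2" --pt "0 0 0 0 0 0.4 0.2" --pt "0 0 0 0 0 0.3 0.2" --pt "0 0 0 0 0 0.2 0.2" --pt "0 0 0 0 0 0.1 0.2" --pt "0 0 0 0 0 0 0.2" --pt "0 0 0 0 0 0 0.2"

```text
clock: 9.1
position: [0.5137, -0.2263, 0.0136]
tcp_rot: [-3.089, -0.571, 0.0]
ft_force: [0.4, 0.1, -2.4]
gripper_width: 0.0314
gripper_force: 24.9
```

play_rows --pt "0 0 0 0 0 0.06 0.2" --pt "0 0 0 0 0 0.06 0.2" --pt "0 0 0 0 0 0.04 0.2" --pt "0 0 0 0 0 0 0.2" --pt "0 0 0 0 0 0 0.2"

```text
clock: 9.52
position: [0.5137, -0.2263, 0.0097]
tcp_rot: [3.089, 0.571, 0.0]
ft_force: [0.9, 0.0, -1.2]
gripper_width: 0.0309
gripper_force: 24.9
```

play_rows --pt "0 0 0 0 0 0.04 0.2" --pt "0 0 0 0 0 0.04 0.2" --pt "0 0 0 0 0 0 0.2" --pt "0 0 0 0 0 0 0.2"

```text
clock: 9.85
position: [0.5139, -0.2264, 0.0088]
tcp_rot: [3.089, 0.572, 0.0]
ft_force: [-3.1, 2.0, 7.6]
gripper_width: 0.0311
gripper_force: 25.1
```

The contact force is there, so the weight is on the dish floor. I'll open a little and raise the arm.

play_rows --pt "0 0 0 0 0 0 0.2" --pt "0 0 0 0 0 0 0.38" --pt "0 0 0 0 0 0 0.42" --pt "0 0 0 0 0 0 0.47" --pt "0 0 0 0 0 0 0.47" --pt "0 0 0 0 0 0 0.47" --pt "0 0 0 0 0 0 0.47"

```text
clock: 10.43
position: [0.5137, -0.2262, 0.0076]
tcp_rot: [-3.089, -0.571, 0.0]
ft_force: [0.2, 0.1, 0.5]
gripper_width: 0.0415
gripper_force: 0.0
```

play_rows --pt "0 0 0 0 0 -0.2 0.47" --pt "0 0 0 0 0 -0.4 0.47" --pt "0 0 0 0 0 -0.6 0.47" --pt "0 0 0 0 0 -0.8 0.47" --pt "0 0 0 0 0 -1 0.47" --pt "0 0 0 0 0 -1 0.47" --pt "0 0 0 0 0 -1 0.47" --pt "0 0 0 0 0 -1 0.47" --pt "0 0 0 0 0 -1 0.47" --pt "0 0 0 0 0 -1 0.47"

```text
clock: 11.27
position: [0.5136, -0.2262, 0.2101]
tcp_rot: [3.088, 0.571, 0.001]
ft_force: [-0.3, -0.4, -0.4]
gripper_width: 0.041
gripper_force: 0.0
```

play_rows --pt "0 0 0 -0.5 0.5 0 0.47" --pt "0 0 0 -1 1 0 0.47" --pt "0 0 0 -1 1 0 0.47" --pt "0 0 0 -1 1 0 0.47" --pt "0 0 0 -1 1 0 0.47" --pt "0 0 0 -1 1 0 0.47" --pt "0 0 0 -1 1 0 0.47" --pt "0 0 0 -1 1 0 0.47" --pt "0 0 0 -0.5 0.5 0 0.47" --pt "0 0 0 0 0 0 0.47"

```text
clock: 12.1
position: [0.3964, -0.4879, 0.2085]
tcp_rot: [3.089, 0.565, -0.0]
ft_force: [-0.2, -0.0, 0.3]
gripper_width: 0.0414
gripper_force: 0.0
```

```bash
python3 -c "
from h import *
s=cap('scene','s4');c=cap('top','t4'); o=robot.get_obs();print(o['clock'],o['position'],o['ft_force'],o['joint_velocities'])
a=cv2.imread('pics/s4.png')[130:270,360:520];b=cv2.imread('pics/t4.png')[130:270,330:490]
cv2.imwrite('pics/v4.png',cv2.resize(np.hstack([a,b]),None,fx=2.5,fy=2.5,interpolation=cv2.INTER_CUBIC))"
```

```text
12.2 [ 0.39835169 -0.48431372  0.20797889] [0.33021107 1.03684936 0.31119078] [ 0.03289263 -0.01031724  0.01998215  0.00126198 -0.00112082  0.00251795]
```

View pics/v4.png

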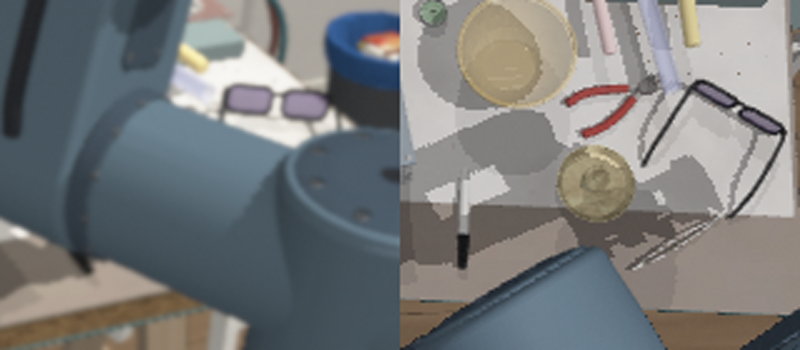

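The top view shows the weight standing centred in the dish at about (408,202), the dish is in its place, and the arm is well clear.

play_rows --pt "0 0 0 0 0 0 0.47" --pt "0 0 0 0 0 0 0.47" --pt "0 0 0 0 0 0 0.47"

```text
clock: 12.45
position: [0.3994, -0.4832, 0.2079]
tcp_rot: [-3.089, -0.574, -0.0]
ft_force: [-0.4, -0.5, 0.1]
gripper_width: 0.0414
gripper_force: 0.0
```

```bash
python3 -c "
from cell import robot
print(robot.job_done())"
```

```text
the job is handed in; nothing more can be done
None
```

I lifted the brass weight out of the left port and stood it upright near the centre of the brass dish, and handed the job in at about 12.5 s; the hand-in returned no verdict, and I never touched the blossom.

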